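Feel for the notch and release the squeegee clamp

TASK

Release the squeegee clamp: set a fingertip on the top edge of the dark steel bar at the clamp's front, close beside either saddle, run it along the edge until you find the notch, then press the key inside the notch all the way down so that the clamp bar rises off the squeegee. Do not pick anything up; leave the squeegee lying in the clamp and the things around it where they are, and finish clear of everything.

Things in the scene. Friction and masses are not known exactly. Their poses are not given: they have to be found in the camera images.
- edge_mid (a point): Flat top edge of the dark steel bar (26 mm wide, 400 long) along the robot side of the squeegee clamp: bar's centreline, half-way between the two grey saddles that hold it, 56 mm above the table. y runs along the bar, x across it away from the robot, z up. One notch, 56 mm long, is cut right across the edge; its middle lies anywhere from y = -50 to +50 mm (see or feel where)
- edge_left (a point): On the bar's top edge, 95 mm from edge_mid along +y, same axes. Here the edge is always whole, 15 mm either way. The saddles begin 25 mm further out and stand 12 mm above the edge; between them nothing within 45 mm of the bar's centreline is higher than the edge.
- edge_right (a point): As edge_left, but 95 mm from edge_mid along -y.
- plate (a point): Top middle of the clamp's fixed aluminium plate, 200 x 290 x 12 mm, on the table; same axes as edge_mid. The bar's centreline is 70 mm to -x of it. The two guide posts, 30 mm to +x, end 82 mm above the table.
- release_key (a joint): The key in the notch: a dark flat steel pad, 24 mm across and 50 mm along the bar, its top 10 mm below the bar's edge. 0 = up, as at the start; pressed straight down, 0.009 m = fully down (top 19 mm below the edge). It moves against a steady friction of 6 to 8 N, has no spring and stays where it is left. The notch is open at both long sides of the bar.
- clamp_bar (a joint): Steel clamp bar (30 x 232 x 10 mm) over the squeegee, on two guide posts 100 mm behind the notched bar. The key raises it by a linkage in the plate: 0 = down over the squeegee, 0.0135 m = fully raised (1.5 times the key's travel).
- squeegee_mid (a point): Centre of the loose wooden squeegee, 110 x 165 x 31 mm, lying on the plate under the clamp bar. It is to stay lying there.
- tape_roll: Bystander: a pale roll of masking tape lying flat, 86 mm across, 24 high; loose on the table near the clamp, to be left alone. Origin at the centre of its underside.
- wedge: Bystander: a small brown wooden wedge, 30 x 90 x 22 mm; loose on the table near the clamp, to be left alone. Origin at the centre of its underside.
- bolt: Bystander: a bright steel bolt lying down, 17 x 47 x 20 mm; loose on the table near the clamp, to be left alone. Origin at the centre of its underside.
- star_knob: Bystander: a black star knob, 47 mm across, 27 high; loose on the table near the clamp, to be left alone. Origin at the centre of its underside.
- jar: Bystander: a small white ink jar with a red lid, 67 mm across, 62 high; loose on the table near the clamp, to be left alone. Origin at the centre of its underside.

How it is judged:
On the way, in this order (a step that is already met when the one before it is completed fails the run):
1. a fingertip touches the top edge of the notched bar near one of its saddles, the key still up (contact force between the fingers and notch_bar above 0.5 N and value of joint release_key below 0.001 m and (horizontal distance between the grasp point and edge_left below 0.035 m or horizontal distance between the grasp point and edge_right below 0.035 m)), for 0.05 s.
2. the key in the notch is pressed down (value of joint release_key above 0.0075 m and contact force between the fingers and release_key above 0.5 N), for 0.05 s.
At the end, for the whole second after the job is handed in: The key is down at least 7.5 of its 9 mm and stays there, the clamp bar is raised by more than 10.5 mm, the squeegee lies within 10 mm of where it was, and every bystander within 20 mm of where it was (value of joint release_key above 0.0075 m and value of joint clamp_bar above 0.0105 m and distance of squeegee_mid from where it was at the start of the episode below 0.01 m and distance of each of tape_roll, wedge, bolt, star_knob, jar from where it was at the start of the episode below 0.02 m); the robot touches nothing.
It fails at once if the squeegee is moved or lifted more than 15 mm (distance of squeegee_mid from where it was at the start of the episode above 0.015 m).
It fails at once if a bystander is moved or lifted more than 25 mm (distance of any of tape_roll, wedge, bolt, star_knob, jar from where it was at the start of the episode above 0.025 m).
It also fails if it takes over 48 s, if anything falls off the work surface, if the arm or the gripper's body presses on something with over 40 N, if the wrist force passes 120 N, or if a joint passes its speed limit or range.

ROBOT

A 6-joint arm with a two-finger parallel gripper is mounted at the origin on a cart in front of the work surface, level with it; the furniture and walls round the work are solid. World frame = base frame: x ahead of the robot, y to its left, z up, the work surface at z = 0. Lengths are in m, angles in rad, forces in N, time in s.
With the tool pointing down it reaches from about 0.375 to 0.825 m from the base axis. Payload 5.5 kg.
Tool frame: the origin (TCP) lies on the centre line of the jaws, within the pads' length; the fingertips stand 14 mm ahead of it and the grasp point (between the pads) lies 5 mm behind it; z points along the fingers, y is the line along which they close (so a half turn about z gives the same grasp; the last joint's range is limited). The gripper opens to 85 mm and grips with 20 to 120 N. Pads are 22 mm wide; open, the fingers measure 114 mm over their backs; the gripper's body (76 mm by 85 mm) begins 54 mm behind the grasp point. The pads swing forward as they close: fully open they stand 13 mm farther back than shut.
Start: joints at [1.125, 0.314, -0.047, 1.21, 0, 1.571], TCP at [0.259, 0.541, 0.245] pointing down, gripper open.
Joint ranges: [-2.67, 2.67], [-0.69, 1.73], [-1.03, 1.25], [-2.08, 2.16], [-1.42, 1.45], [-3.14, 3.14]. Speed limits (rad/s): [2.39, 2.39, 3.01, 3.14, 3.14, 3.14].

INTERFACE

Orientations are given as a rotation vector (axis times angle).
In Python, from station import r gives the robot as it stands.
- The arm moves only by the tool step_arm, never from a script. Its arguments are lists of equal length, an entry for each row: "slide": the shift along the tool's x, y, z in m, a list of three; "twist": the turn, a rotation vector about the tool's x, y, z in rad, a list of three. In form: {"slide": [[tx, ty, tz], ...], "twist": [[wx, wy, wz], ...]}. A call has 1 to 20 rows; each row shifts and turns the commanded pose from where the row before left it, along the tool's axes as they then stand; what a row does not reach is not made up. A row lasts 1/8 s, in which the tool goes at most 62.5 mm and 10.7 degrees, less where a joint would pass 70% of its speed; a pose out of reach is approached as far as the arm can. A call with a gripper value outside its range is refused whole. "grip" is the finger opening in m, from 0 to 0.0854, set as the call begins (left out, the last holds). The fingers move at their own pace and stop on an object; "force" is the grip in N (left out, the last holds). Time passes only in rows, so rows that do not move let the fingers close. It gives the time, the measured TCP pose, the force, the opening and the grip force at its end, in the units of the state.
- r.get_obs(): the state, without advancing time (a new reading comes with each control period).
- r.snapshot(name): name is "scene" or "side" or "wrist"; returns the picture (480x640x3 uint8, red, green, blue); there is no depth.
- r.get_calibration(name): a dict with "fovy" (degrees; the focal length in pixels is half the picture's height over the tangent of half this angle, whatever the lens; pixels are square), "cx", "cy" (the principal point, pixels), "extrinsics" (4x4, takes a point from world to camera coordinates); the wrist camera has in their place "T_tool_cam" (4x4, takes a point from camera to tool coordinates, whose origin is the TCP and whose axes are the flange's). Camera axes: x right, y down, z forward; pixel columns grow to the right and rows downward; lengths in m; the calibration is good to about 2 mm. The wrist camera is an equidistant fisheye: a pixel r from the principal point sees the ray r / f radians off the axis. A picture is of the moment at which its call begins: read the wrist's pose just before it. get_calibration takes no time and is no camera call.
- r.job_done(): hands the job in; it is judged then, once.
Trained networks look in the newest picture that a camera, given by its name, has taken for a name from the list of things; names that differ only in an ending like _2 or _b are one class to them, and where a whole thing is asked for, a point or a joint stands for the part that bears it (a point fixed in the world has none). Each returns a list of dicts, best first, with "conf" (0 to 1); they miss things now and then, are a little off and sometimes report something else, mostly with a low value. They report only what shows in the picture. A call takes as long as a camera call.
- r.boxes_of(label, camera): "box" ([left, top, right, bottom] in pixels, round what is visible of it).
- r.regions_of(label, camera): "pixels" (480x640 bool, what is visible of it) and "box" ([left, top, right, bottom] in pixels, round what is visible of it).
- r.tip_of(label, camera): "xy" ([column, row] in pixels: a listed point, or the origin of a listed thing).
The state is a dict: "time_s": time; "qpos": joint angles; "dq": joint speeds; "tau": joint torques, N m; "tool_pos": TCP position; "orientation": TCP orientation; "ft_force": force on the tool from outside, world axes, zero at the start; "moment": the same for the moment, N m; "opening": finger opening in m; "grip_force": force on a finger pad.
Only numpy, scipy, OpenCV 4.12 (cv2) and the standard library are available. Lean on these libraries where they do the work, as an engineer would, in place of code of your own. Each camera call takes 0.05 s, during which the arm holds its last target. There are 200 camera calls.

## Working session

There is one attempt and no reset: what is moved stays moved. The work goes in short steps, Python scripts to look and compute and a tool call to move; the robot and the scene stay as the last step left them, time stands still between calls to the robot, and variables do not carry over. Pictures are saved under pics/ and viewed, at most 10 in all, crops included, and the job is handed in when it is done.

Besides the shell and the picture viewer there is one more tool, called after "Call:" as a command line: name --argument value ..., lists and objects as JSON in quotes. step_arm: Moves the arm, as the interface text tells. Its arguments: {"type":"object","properties":{"slide":{"type":"array","items":{"type":"array","items":{"type":"number"}}},"twist":{"type":"array","items":{"type":"array","items":{"type":"number"}}},"grip":{"type":"number"},"force":{"type":"number"}},"required":["slide","twist"]}

```bash
mkdir -p pics; cat > h.py <<'E'
import numpy as np,cv2
from station import r
from scipy.spatial.transform import Rotation as R
def ray(cam,px):
    c=r.get_calibration(cam);f=240/np.tan(np.radians(c["fovy"])/2)
    E=np.array(c["extrinsics"]);d=np.array([(px[0]-c["cx"])/f,(px[1]-c["cy"])/f,1])
    return -E[:3,:3].T@E[:3,3],E[:3,:3].T@d
def onz(cam,px,z):
    o,d=ray(cam,px);return o+d*(z-o[2])/d[2]
def proj(cam,P):
    c=r.get_calibration(cam);f=240/np.tan(np.radians(c["fovy"])/2)
    E=np.array(c["extrinsics"]);p=E[:3,:3]@P+E[:3,3];return p[:2]/p[2]*f+[c["cx"],c["cy"]]
E
python3 - <<'E'
from h import *
np.set_printoptions(precision=4,suppress=True)
o=r.get_obs();print(o["time_s"],o["tool_pos"],o["orientation"],o["opening"],o["ft_force"])
for cam in("scene","side"):
    im=r.snapshot(cam);cv2.imwrite(f"pics/{cam}0.png",im[:,:,::-1])
    print(cam,r.get_calibration(cam)["extrinsics"])
    for l,z in(("edge_mid",.056),("edge_left",.056),("edge_right",.056),("plate",.012),("release_key",.046)):
        for t in r.tip_of(l,cam)[:2]:print(cam,l,t["conf"],t["xy"],onz(cam,t["xy"],z))
E
```

```text
0.0 [0.2585 0.5409 0.2444] [-0.6944 -3.0635  0.0027] 0.08552733061508136 [-0.2852 -0.0469 -0.7335]
scene [[ 0.823  -0.568   0.0058 -0.5086]
 [-0.2751 -0.4075 -0.8708  0.1583]
 [ 0.4969  0.7151 -0.4917  0.6717]
 [ 0.      0.      0.      1.    ]]
scene edge_mid 0.71 [270.9, 241.8] [ 0.4812 -0.0645  0.056 ]
scene edge_left 0.66 [243.9, 219.8] [0.4812 0.0317 0.056 ]
scene edge_right 0.86 [305.3, 268.6] [ 0.4832 -0.1649  0.056 ]
scene edge_right 0.26 [275.9, 306.0] [ 0.3985 -0.2206  0.056 ]Traceback (most recent call last):
  File "<stdin>", line 8, in <module>
ValueError: it knows: bolt, edge_left, edge_mid, edge_right, jar, plate, squeegee_mid, star_knob, tape_roll, wedge
```

```bash
python3 - <<'E'
from h import *
np.set_printoptions(precision=4,suppress=True)
print("plate scene",[(t["conf"],onz("scene",t["xy"],.012)) for t in r.tip_of("plate","scene")[:1]])
im=r.snapshot("side");cv2.imwrite("pics/side0.png",im[:,:,::-1])
for l,z in(("edge_mid",.056),("edge_left",.056),("edge_right",.056),("plate",.012)):
    for t in r.tip_of(l,"side")[:1]:print(l,t["conf"],t["xy"],onz("side",t["xy"],z))
for l,z in(("tape_roll",0),("wedge",0),("bolt",0),("star_knob",0),("jar",0)):
    for t in r.tip_of(l,"scene")[:1]:print(l,t["conf"],t["xy"],onz("scene",t["xy"],z))
s=cv2.imread("pics/scene0.png")
cv2.imwrite("pics/both.png",np.hstack([cv2.resize(s[150:390,170:410],(400,400)),cv2.resize(im[:,:,::-1],(400,300))[:, :].copy() if 0 else cv2.copyMakeBorder(cv2.resize(im[:,:,::-1],(400,300)),0,100,0,0,0)]))
E
```

```text
plate scene []
edge_mid 0.97 [374.2, 257.7] [ 0.4816 -0.066   0.056 ]
edge_left 0.75 [372.9, 288.8] [0.4793 0.0309 0.056 ]
edge_right 0.73 [375.7, 234.4] [ 0.4829 -0.1557  0.056 ]
plate 0.68 [328.9, 279.8] [ 0.554  -0.0595  0.012 ]
tape_roll 0.77 [264.3, 210.5] [0.5844 0.1454 0.    ]
wedge 0.89 [210.5, 264.0] [0.4023 0.013  0.    ]
bolt 0.47 [273.6, 309.0] [ 0.4282 -0.1598  0.    ]
star_knob 0.91 [399.9, 301.4] [ 0.6011 -0.2538  0.    ]
jar 0.61 [367.6, 229.4] [ 0.7115 -0.0418  0.    ]
```

View pics/both.png

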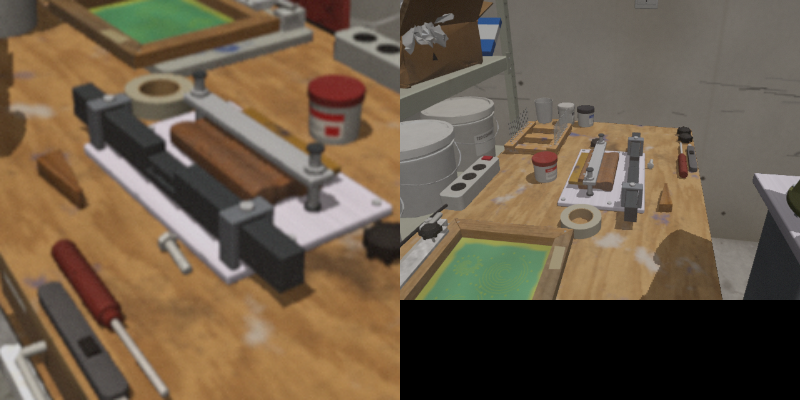

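Call:
step_arm --slide '[[-0.03,-0.026,0],[-0.03,-0.026,0],[-0.03,-0.026,0],[-0.03,-0.026,0],[-0.03,-0.026,0],[-0.03,-0.026,0],[-0.03,-0.026,0],[-0.03,-0.026,0],[-0.03,-0.026,0],[-0.03,-0.026,0],[-0.03,-0.026,0],[-0.03,-0.026,0],[-0.03,-0.026,0],[-0.03,-0.026,0],[0,0,0.015],[0,0,0.015],[0,0,0.015],[0,0,0.015],[0,0,0.015],[0,0,0.015]]' --twist '[[0,0,0],[0,0,0],[0,0,0],[0,0,0],[0,0,0],[0,0,0],[0,0,0],[0,0,0],[0,0,0],[0,0,0],[0,0,0],[0,0,0],[0,0,0],[0,0,0],[0,0,-0.0767],[0,0,-0.0767],[0,0,-0.0767],[0,0,-0.0767],[0,0,-0.0767],[0,0,-0.0767]]' --grip 0

```text
time_s: 3.3
tool_pos: [0.4808, 0.0318, 0.1549]
orientation: [-0.027, 3.141, 0.0]
ft_force: [0.1, 0.8, 0.6]
opening: -0.0001
grip_force: 0.0
```

```bash
cat >> h.py <<'E'
def wray(px,o):
    c=r.get_calibration("wrist");f=240/np.tan(np.radians(c["fovy"])/2)
    v=np.array([px[0]-c["cx"],px[1]-c["cy"]]);n=np.linalg.norm(v);t=n/f
    d=np.r_[v/n*np.sin(t),np.cos(t)];T=np.array(c["T_tool_cam"]);Rw=R.from_rotvec(o["orientation"]).as_matrix()
    return Rw@T[:3,3]+o["tool_pos"],Rw@T[:3,:3]@d
def wonz(px,o,z):
    a,d=wray(px,o);return a+d*(z-a[2])/d[2]
E
python3 - <<'E'
from h import *
np.set_printoptions(precision=4,suppress=True)
o=r.get_obs();Rw=R.from_rotvec(o["orientation"]).as_matrix()
print(o["time_s"],o["tool_pos"],o["opening"],o["ft_force"]);print(Rw)
im=r.snapshot("wrist");cv2.imwrite("pics/w1.png",im[:,:,::-1])
for l,z in(("edge_mid",.056),("edge_left",.056),("edge_right",.056)):
    for t in r.tip_of(l,"wrist")[:1]:print(l,t["conf"],t["xy"],wonz(t["xy"],o,z))
E
```

```text
3.3 [0.4808 0.0318 0.1549] -0.00011391346275193301 [0.099  0.7765 0.5816]
[[-0.9999 -0.0169  0.0003]
 [-0.0169  0.9999  0.    ]
 [-0.0003  0.     -1.    ]]
edge_mid 0.83 [169.0, 248.8] [ 0.4799 -0.0693  0.056 ]
```

View pics/w1.png

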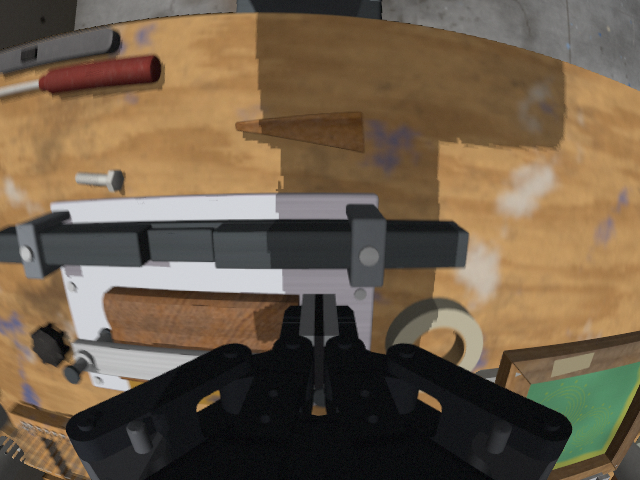

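Wrist picture: bar runs along row ~245 from the right saddle (col ~35) to the left saddle (col ~366); the notch shows between cols ~149 and ~214; nothing else is near the bar.

```bash
python3 - <<'E'
from h import *
np.set_printoptions(precision=4,suppress=True)
o=r.get_obs()
for p in [(149,245),(214,245),(218,262),(142,260),(349,245),(300,223),(300,230),(300,266),(318,290)]:print(p,wonz(p,o,.056))
im=cv2.imread("pics/w1.png");cv2.imwrite("pics/w1c.png",cv2.resize(im[190:310,20:400],(800,253),interpolation=3))
E
```

```text
(149, 245) [ 0.477  -0.0849  0.056 ]
(214, 245) [ 0.4764 -0.0367  0.056 ]
(218, 262) [ 0.4882 -0.0347  0.056 ]
(142, 260) [ 0.4881 -0.0921  0.056 ]
(349, 245) [0.4753 0.052  0.056 ]
(300, 223) [0.4611 0.0204 0.056 ]
(300, 230) [0.4657 0.0204 0.056 ]
(300, 266) [0.49   0.0204 0.056 ]
(318, 290) [0.507  0.0324 0.056 ]
```

View pics/w1c.png

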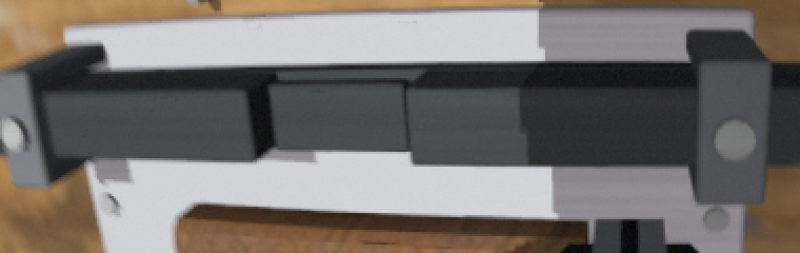

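Top edge spans x ≈ 0.464–0.491 m, notch y ≈ −0.036…−0.093 (middle ≈ −0.065). Go down on edge_left.

Call:
step_arm --slide '[[0.0018,-0.002,0.016],[0,0,0.03],[0,0,0.03],[0,0,0.004],[0,0,0.002],[0,0,0],[0,0,0]]' --twist '[[0,0,0],[0,0,0],[0,0,0],[0,0,0],[0,0,0],[0,0,0],[0,0,0]]'

```text
time_s: 4.38
tool_pos: [0.4798, 0.0299, 0.0743]
orientation: [-0.022, 3.14, 0.0]
ft_force: [1.0, 0.0, 0.4]
opening: 0.0001
grip_force: 0.0
```

Call:
step_arm --slide '[[0,0,0.001],[0,0,0.001],[0,0,0.001],[0,0,0],[0,0,0]]' --twist '[[0,0,0],[0,0,0],[0,0,0],[0,0,0],[0,0,0]]'

```text
time_s: 5.0
tool_pos: [0.4789, 0.0298, 0.0703]
orientation: [0.023, -3.141, 0.0]
ft_force: [-0.3, -0.2, -0.2]
opening: 0.0004
grip_force: 0.0
```

Call:
step_arm --slide '[[0,0,0.001],[0,0,0],[0,0,0]]' --twist '[[0,0,0],[0,0,0],[0,0,0]]'

```text
time_s: 5.38
tool_pos: [0.479, 0.0298, 0.0701]
orientation: [-0.023, 3.141, 0.0]
ft_force: [-2.7, 0.3, 8.6]
opening: -0.0
grip_force: 4.3
```

Call:
step_arm --slide '[[0,-0.008,0],[0,-0.01,0],[0,-0.01,0],[0,-0.01,0],[0,-0.01,0],[0,-0.01,0],[0,-0.01,0]]' --twist '[[0,0,0],[0,0,0],[0,0,0],[0,0,0],[0,0,0],[0,0,0],[0,0,0]]'

```text
time_s: 6.25
tool_pos: [0.4809, -0.0377, 0.0701]
orientation: [-0.023, 3.139, 0.003]
ft_force: [-0.4, 4.6, 6.0]
opening: -0.0001
grip_force: 2.8
```

Call:
step_arm --slide '[[0,-0.005,0],[0,-0.005,0],[0,0,0]]' --twist '[[0,0,0],[0,0,0],[0,0,0]]'

```text
time_s: 6.62
tool_pos: [0.4798, -0.0487, 0.0691]
orientation: [0.022, -3.141, 0.001]
ft_force: [0.2, -0.7, 0.0]
opening: -0.0
grip_force: 0.0
```

Call:
step_arm --slide '[[0,-0.005,0],[0,-0.005,0],[0,0,0]]' --twist '[[0,0,0],[0,0,0],[0,0,0]]'

```text
time_s: 7.0
tool_pos: [0.4802, -0.0585, 0.0692]
orientation: [0.022, -3.141, 0.0]
ft_force: [0.3, 0.7, -0.4]
opening: 0.0
grip_force: 0.0
```

The force fell away: the tip is in the notch. Centre and press.

Call:
step_arm --slide '[[0,-0.0065,0],[0,0,0.003],[0,0,0.003],[0,0,0.002],[0,0,0.002],[0,0,0.002],[0,0,0.002],[0,0,0.002],[0,0,0],[0,0,0]]' --twist '[[0,0,0],[0,0,0],[0,0,0],[0,0,0],[0,0,0],[0,0,0],[0,0,0],[0,0,0],[0,0,0],[0,0,0]]'

```text
time_s: 8.25
tool_pos: [0.4802, -0.0646, 0.0535]
orientation: [0.023, -3.141, -0.0]
ft_force: [-2.8, 0.6, 5.2]
opening: 0.0002
grip_force: 2.8
```

Call:
step_arm --slide '[[0,0,0.001],[0,0,0.001],[0,0,0.001],[0,0,0.001],[0,0,0],[0,0,0]]' --twist '[[0,0,0],[0,0,0],[0,0,0],[0,0,0],[0,0,0],[0,0,0]]'

```text
time_s: 9.0
tool_pos: [0.4803, -0.0646, 0.0509]
orientation: [-0.023, 3.141, 0.0]
ft_force: [-7.4, 1.4, 20.5]
opening: 0.0001
grip_force: 10.6
```

Stopped hard at 19 mm below the edge with 20 N: fully down. Lift clear.

Call:
step_arm --slide '[[0,0,-0.005],[0,0,-0.02],[0,0,-0.03],[0,0,-0.04],[0,0,-0.04],[0,0,0],[0,0,0]]' --twist '[[0,0,0],[0,0,0],[0,0,0],[0,0,0],[0,0,0],[0,0,0],[0,0,0]]'

```text
time_s: 9.88
tool_pos: [0.48, -0.0646, 0.1836]
orientation: [0.023, -3.141, -0.0]
ft_force: [0.3, -0.8, 0.0]
opening: 0.0002
grip_force: 0.0
```

```bash
python3 - <<'E'
from h import *
im=r.snapshot("scene")[:,:,::-1];s=cv2.imread("pics/scene0.png")
w=r.snapshot("wrist")[:,:,::-1]
cv2.imwrite("pics/end.png",np.hstack([cv2.resize(s[150:350,190:390],(400,400)),cv2.resize(im[150:350,190:390],(400,400))]))
E
```

```text
(no output)
```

View pics/end.png

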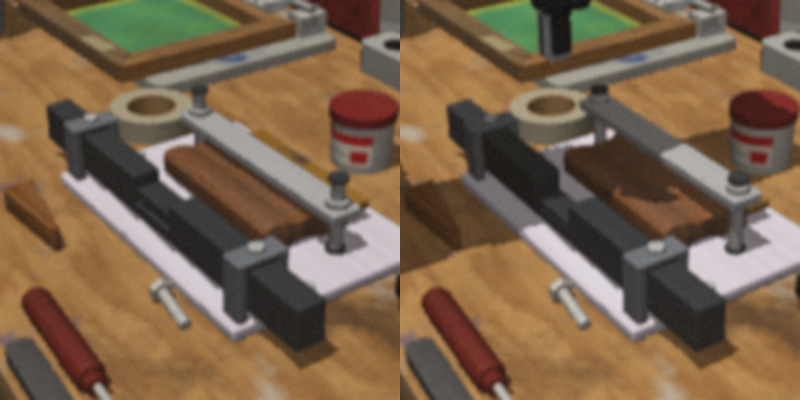

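Before and after: the key is sunk in the notch (crop about 560,210), the clamp bar is raised to the post heads (about 740,185), and the squeegee and bystanders haven't moved.

```bash
python3 -c "
from station import r
print(r.job_done())"
```

```text
the job is handed in; nothing more can be done
None
```

The key is pressed fully down and the clamp bar has risen off the squeegee; the squeegee and the things around it look unmoved, the arm is clear, and the job is handed in at about 10 s (no verdict was returned).

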